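# Tighten the loose knob screw of a pan lid

## Task

The knob of the pan lid is loose: take the flat screwdriver out of its wooden block, seat its blade in the slotted screw in the middle of the upturned lid and turn the screw clockwise until it comes up tight against its stop, keeping the blade gently pressed down in the slot as the screw sinks, and easing off as soon as it is tight: never lean hard on the screw or force it against the stop. Keep the fingers off the pan, lid and screw. Then stand the screwdriver back in its block and let go of it, leaving the spice jar and the bowls where they are.

Things in the scene. Friction and masses are not known exactly. Their poses are not given: they have to be found in the camera images.
- pan: Steel stew pan, 176 mm across, fixed, its lid lying on it upside down like a shallow dish: rim 192 mm across, edge 80 mm above the counter, inside 70 mm. Two loop handles reach 111 mm from the axis. Origin: centre of the underside; z up. The lid's screw stands on this axis.
- screw_slot (a point): Middle of the top face of the round steel screw head at the lid's centre: 20 mm across, 7 mm thick, crossed by a straight slot 3 mm wide, 4 mm deep, open at both ends. The point lies on the axis, level with the top face (79.0 mm above the counter when tight, 80.6 to 81.4 mm at the start), and turns and sinks with the screw. x runs along the slot, z up.
- driver: Flat screwdriver, 175 mm long, about 120 g, standing blade down. Origin: middle of the blade's end edge; z up towards the handle. Blade 12 mm wide (along x), 2 mm thick (along y); round shaft 8 mm thick; dark wooden handle from z = 85 to 175 mm, 32 mm along x by 22 mm along y, so its broad faces are parallel to the blade's flat.
- driver_tip (a point): Middle of the blade's end edge (same point and axes as the driver). Using it: the loose screw turns clockwise (from above) by 1.0 to 1.5 rad at about 0.04 N m, sinking 1.6 mm per rad, then meets a hard stop; it stays where left. A push of 5 to 10 N is enough. Push and the twist's side loads on the slot add up (10 N with 0.1 N m is near 30 N); over 35 N spoils the slot.
- stand: Pale wooden block 90 x 90 mm, 88 mm high, fixed, with one vertical hole 19 mm across through its middle: the screwdriver's shaft hangs in it with play, the handle's underside rests on the block and the blade's end is 3 mm above the counter. Origin: centre of the block's underside, on the hole's axis; z up.
- spice_jar: Bystander: glass jar with steel cap, 48 mm across, 85 mm high, loose. Origin: centre of its underside.
- white_bowl: Bystander: white bowl 116 mm across, 55 mm high, loose on the chopping board (12 mm thick). Origin: centre of its underside.
- blue_bowl: Bystander: blue bowl 124 mm across, 58 mm high, loose on the chopping board. Origin: centre of its underside.
There are look-alikes about, which are no part of the job. Several things look just like the driver: the one meant starts farthest from the robot's base. There is more than one size of the pan; the one meant has the size given above.

How it is judged:
On the way, in this order (a step that is already met when the one before it is completed fails the run):
1. the blade is seated in the screw's slot (its end at least 2 mm below the head's top face, within 4 mm of the screw's axis, in line with the slot) (z of driver_tip in the frame of screw_slot below -0.002 m and horizontal distance between driver_tip and screw_slot below 0.004 m and angle between the x axis of driver and the x axis of screw_slot, either way round below 0.4 rad and angle between driver's own z axis and vertical below 0.15 rad), for 0.1 s.
2. the screw is turned up to its stop (its head sunk to within 0.1 mm of the tight height of 79.0 mm) with the blade still seated in the slot and pressed on the screw (over 2 N) (z of screw_slot in the frame of pan below 0.0791 m and z of driver_tip in the frame of screw_slot below -0.002 m and horizontal distance between driver_tip and screw_slot below 0.004 m and contact force between driver and pan above 2 N), for 0.1 s.
At the end, for the whole second after the job is handed in: The screw is tight (top of its head within 0.1 mm of its tight height, 79.0 mm over the pan's underside: about 0.06 rad of turn), and the screwdriver stands released, at rest and upright (0.12 rad) in its block's hole (blade end under 8 mm above the counter, within 10 mm of the hole's axis) (z of screw_slot in the frame of pan below 0.0791 m and horizontal distance between driver_tip and stand below 0.01 m and height (world z) of driver_tip below 0.008 m and angle between driver's own z axis and vertical below 0.12 rad and linear speed of driver below 0.02 m/s and contact force between the fingers and driver below 0.1 N); the robot touches nothing.
It fails at once if the screwdriver loads the screw or the lid, push and twist contacts together, with more than 35 N (contact force between driver and pan above 35 N).
It fails at once if the fingers touch the pan, lid or screw (contact force between the fingers and pan above 1 N).
It fails at once if the spice jar or a bowl is pushed more than 15 mm (distance of any of spice_jar, white_bowl, blue_bowl from where it was at the start of the episode above 0.015 m).
It also fails if it takes over 72 s, if anything falls off the work surface, if the arm or the gripper's body presses on something with over 40 N, if the wrist force passes 120 N, or if a joint passes its speed limit or range.

## Robot

A 7-joint arm with a two-finger parallel gripper is mounted at the origin on the work surface. World frame = base frame: x ahead of the robot, y to its left, z up, the work surface at z = 0. Lengths are in m, angles in rad, forces in N, time in s.
With the tool pointing down it reaches from about 0.4 to 0.925 m from the base axis. Payload 4.1 kg.
Tool frame: the origin (TCP) lies on the centre line of the jaws, within the pads' length; the fingertips stand 17 mm ahead of it and the grasp point (between the pads) lies 2 mm behind it; z points along the fingers, y is the line along which they close (so a half turn about z gives the same grasp; the last joint's range is limited). The gripper opens to 85 mm and grips with 20 to 120 N. Pads are 22 mm wide; open, the fingers measure 114 mm over their backs; the gripper's body (76 mm by 85 mm) begins 54 mm behind the grasp point. The pads swing forward as they close: fully open they stand 13 mm farther back than shut.
Start: joints at [1.067, 0.398, 0.045, 1.537, -0.019, 1.207, -0.051], TCP at [0.256, -0.597, 0.248] pointing down, gripper open.
Joint ranges: [-2.82, 2.82], [-0.49, 2.23], [-1.37, 1.46], [0, 2.46], [-1.36, 4.5], [0.23, 2], [-2.94, 2.94]. Speed limits (rad/s): [2.57, 2.57, 3.14, 3.14, 3.14, 3.14, 3.14].

## Interface

Orientations are given as [roll, pitch, yaw] about the fixed x, y, z axes, in that order (R = Rz(yaw) Ry(pitch) Rx(roll)).
In Python, from workcell import arm gives the robot as it stands.
- The arm moves only by the shell command python3 -m creep 'ROWS' [FORCE]. ROWS is JSON, a list of rows, each a list of 3 entries, a list of its own where there are three numbers: the turn, a rotation vector about the tool's x, y, z as a fraction of full scale, then the shift along the tool's x, y, z as a fraction of full scale, then the opening, from 0 (shut) to 1 (fully open). A call has 1 to 8 rows; each row shifts and turns the commanded pose from where the row before left it, along the tool's axes as they then stand; what a row does not reach is not made up. Full scale, the value 1, is 250 mm for a shift and 0.5 rad for a turn. A row lasts 1/8 s, in which the tool goes at most 62.5 mm and 10.7 degrees, less where a joint would pass 70% of its speed; a pose out of reach is approached as far as the arm can. A call with a number of a shift or a turn outside -1 to 1 is refused whole. A call with a gripper value outside its range is refused whole. The fingers move at their own pace and stop on an object; FORCE is the grip in N (left out, the last holds). Time passes only in rows, so rows that do not move let the fingers close. It gives the time, the measured TCP pose, the force, the opening and the grip force at its end, in the units of the state.
- arm.read_state(): the state, without advancing time (a new reading comes with each control period).
- arm.camera(name): name is "scene" or "top"; returns a dict with "pixels" (480x640x3 uint8, red, green, blue), "depth" (480x640 float32, m along the optical axis (not along the pixel's ray), 0 where there is no reading), "K" (3x3 intrinsics, pixels), "view" (4x4, takes a point from world to camera coordinates). Camera axes: x right, y up, looking along -z (the intrinsics and any distortion apply to the point x, -y, -z); pixel columns grow to the right and rows downward; lengths in m; the calibration is good to about 2 mm. A picture is of the moment at which its call begins.
- arm.hand_in(): hands the job in; it is judged then, once.
Trained networks look in the newest picture that a camera, given by its name, has taken for a name from the list of things; names that differ only in an ending like _2 or _b are one class to them, and where a whole thing is asked for, a point or a joint stands for the part that bears it (a point fixed in the world has none). Each returns a list of dicts, best first, with "confidence" (0 to 1); they miss things now and then, are a little off and sometimes report something else, mostly with a low value. They report only what shows in the picture. A call takes as long as a camera call. They do not tell look-alikes from the thing itself.
- arm.regions_of(query, camera): "mask" (480x640 bool, what is visible of it) and "extent" ([centre column, centre row, width, height] in pixels, round what is visible of it).
- arm.pinpoint(query, camera): "centre" ([column, row] in pixels: a listed point, or the origin of a listed thing).
The state is a dict: "time": time; "joints": joint angles; "joint_velocities": joint speeds; "tau": joint torques, N m; "tcp_pos": TCP position; "tcp_rot": TCP orientation; "force": force on the tool from outside, world axes, zero at the start; "torque": the same for the moment, N m; "opening": finger opening in m; "grasp_force": force on a finger pad.
Only numpy, scipy, OpenCV 4.12 (cv2) and the standard library are available. Lean on these libraries where they do the work, as an engineer would, in place of code of your own. Each camera call takes 0.05 s, during which the arm holds its last target. There are 200 camera calls.

## Working session

There is one attempt and no reset: what is moved stays moved. The work goes in short steps, Python scripts to look and compute and a shell command to move; the robot and the scene stay as the last step left them, time stands still between calls to the robot, and variables do not carry over. Pictures are saved under pics/ and viewed, at most 10 in all, crops included, and the job is handed in when it is done.

```bash
ls; mkdir -p pics; cat > h.py <<'E'
import numpy as np, cv2
from workcell import arm
def cloud(c):
    K=np.array(c['K']);V=np.array(c['view']);d=c['depth']
    v,u=np.mgrid[:480,:640]
    x=(u-K[0,2])/K[0,0]*d; y=(v-K[1,2])/K[1,1]*d
    P=np.stack([x,-y,-d,np.ones_like(d)],-1)@np.linalg.inv(V).T
    P=P[...,:3]; P[d<=0]=np.nan
    return P
def save(n,img,crop=None,s=1):
    if crop: a,b,c,d=crop; img=img[b:d,a:c]
    img=cv2.resize(img,None,fx=s,fy=s,interpolation=cv2.INTER_CUBIC)
    cv2.imwrite('pics/'+n,img[...,::-1])
def ray(c,uv,z):
    K=np.array(c['K']);V=np.array(c['view']);I=np.linalg.inv(V)
    o=I[:3,3]; d=I[:3,:3]@np.array([(uv[0]-K[0,2])/K[0,0],-(uv[1]-K[1,2])/K[1,1],-1])
    return o+d*(z-o[2])/d[2]
E
python3 - <<'E'
from h import *
np.set_printoptions(precision=4,suppress=True)
im=[]
for n in ['scene','top']:
    c=arm.camera(n); im.append(c['pixels']); P=cloud(c)
    print(n,np.array(c['K']).tolist(),np.linalg.inv(np.array(c['view']))[:3].round(3).tolist(), [k for k in c])
    save(n+'0.png',c['pixels'])
    for q in ['driver','pan','stand','screw_slot','spice_jar','white_bowl','blue_bowl']:
        for r in arm.regions_of(q,n):
            m=r['mask']; p=P[m]; p=p[~np.isnan(p[:,0])]
            print(q,round(r['confidence'],2),np.array(r['extent']).round(),np.median(p,0) if len(p) else None,p.max(0) if len(p) else None)
        for r in arm.pinpoint(q,n): print('   pt',q,round(r['confidence'],2),np.array(r['centre']).round(1))
print(arm.read_state())
E
```

```text
pics
scene [[472.47372610099904, 0.0, 322.7404286046004], [0.0, 472.47372610099904, 236.15211589864907], [0.0, 0.0, 1.0]] [[0.104, -0.569, 0.816, 1.216], [0.994, 0.073, -0.075, -0.04], [-0.017, 0.819, 0.573, 0.595]] ['pixels', 'depth', 'K', 'view']
driver 0.86 [256. 231.  22.  80.] [ 0.4731 -0.0903  0.1261] [ 0.4853 -0.0731  0.1753]
driver 0.77 [192. 219.  24.  61.] [ 0.4425 -0.2101  0.1353] [ 0.4528 -0.1978  0.1753]
driver 0.58 [187. 241.  25.  55.] [ 0.5578 -0.207   0.1428] [ 0.5659 -0.1946  0.1784]
   pt driver 0.96 [265.1 267.9]
pan 0.56 [415. 263. 120.  90.] [0.5543 0.1886 0.0686] [0.6208 0.335  0.0817]
   pt pan 0.95 [411.8 276.8]
   pt pan 0.69 [415. 183.]
   pt pan 0.28 [392.4 366.9]
stand 0.64 [192. 285.  67.  74.] [ 0.5848 -0.2031  0.067 ] [ 0.5981 -0.1597  0.1164]
   pt stand 0.63 [203.9 301.1]
   pt stand 0.5 [414.6 275.6]
screw_slot 0.58 [416. 245.  13.   8.] [0.528  0.1952 0.0791] [0.5379 0.206  0.0811]
   pt screw_slot 0.52 [412.9 243.1]
   pt screw_slot 0.45 [421.1 141.9]
spice_jar 0.83 [322. 297.  26.  51.] [0.6233 0.009  0.0564] [0.6321 0.0334 0.0872]
   pt spice_ja
[... 1619 characters left out ...]
.0362] [0.8289 0.169  0.0715]
   pt white_bowl 0.57 [297.8 118.4]
blue_bowl 0.9 [414. 106.  53.  57.] [ 0.7669 -0.1623  0.0376] [ 0.8137 -0.0934  0.0744]
   pt blue_bowl 0.89 [410.7 115.5]
{'time': 1.5, 'joints': array([ 1.067 ,  0.3984,  0.0451,  1.5366, -0.0187,  1.2069, -0.0507]), 'joint_velocities': array([ 0.0016,  0.0003,  0.001 ,  0.0023,  0.0002, -0.0022, -0.0016]), 'tau': array([ -0.0002, -47.5006,   1.3629, -25.4512,   0.0115,   0.001 ,
        -0.    ]), 'tcp_pos': array([ 0.256 , -0.5975,  0.2484]), 'tcp_rot': array([3.1414, 0.    , 0.4049]), 'force': array([0.8247, 0.2331, 0.2765]), 'torque': array([-0.0265,  0.0021, -0.0018]), 'grasp_force': 0.0, 'opening': 0.08536895745406392}
```

View images.

View pics/scene0.png

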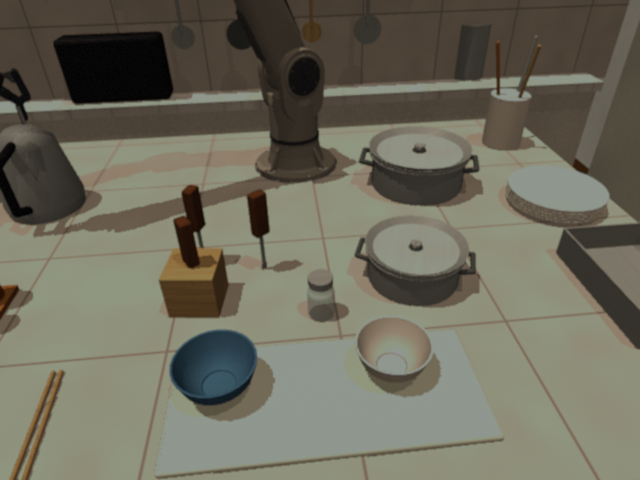

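View pics/top0.png

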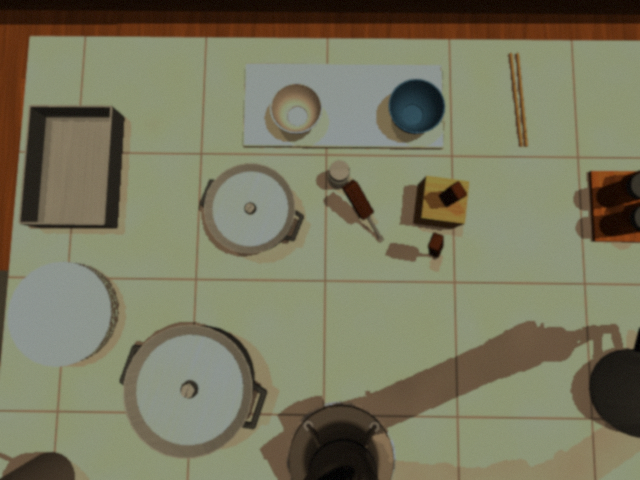

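```bash
python3 - <<'E'
from h import *
np.set_printoptions(precision=4,suppress=True)
ct=arm.camera('top');Pt=cloud(ct);cs=arm.camera('scene');Ps=cloud(cs)
a=cv2.resize(ct['pixels'][165:245,400:480],(390,390),interpolation=cv2.INTER_CUBIC)
b=cv2.resize(cs['pixels'][205:325,150:270],(390,390),interpolation=cv2.INTER_CUBIC)
save('c1.png',np.hstack([a,b]))
g=cv2.resize(ct['pixels'][190:225,232:267],(390,390),interpolation=cv2.INTER_CUBIC)
d=cv2.resize(cs['pixels'][228:263,397:432],(390,390),interpolation=cv2.INTER_CUBIC)
e=np.hstack([g,d]); e=np.clip(e.astype(float)*1.3,0,255).astype(np.uint8); save('c2.png',e)
for n,P in (('top',Pt),('scene',Ps)):
    x,y,z=P[...,0],P[...,1],P[...,2]
    m=(x>.47)&(x<.62)&(y<-.12)&(y>-.28)
    h=m&(z>.165)
    print(n,'handle top',h.sum(),np.nanmean(P[h],0),cv2.minAreaRect(P[h][:,:2].astype(np.float32)*1000))
    h=m&(z>.1); q=P[h]; print('handle',h.sum(),q.min(0),q.max(0),cv2.minAreaRect(q[:,:2].astype(np.float32)*1000))
    for lo in (.1,.12,.14,.16):
        s=q[(q[:,2]>lo)&(q[:,2]<lo+.02)]; print(lo,len(s),s.mean(0) if len(s) else '')
    h=m&(z>.082)&(z<.094); print('block top',h.sum(),np.median(P[h],0),cv2.minAreaRect(P[h][:,:2].astype(np.float32)*1000))
    m=np.hypot(x-.535,y-.195)<.13
    h=m&(z>.0755)&(np.hypot(x-.53,y-.197)<.03);print('screw',h.sum(),P[h].mean(0),P[h].min(0),P[h].max(0))
    h=m&(z>.0765)&(z<.09)&(np.hypot(x-.53,y-.197)>.06); q=P[h]
    (cx,cy),r=cv2.minEnclosingCircle(q[:,:2].astype(np.float32)*1000); print('rim',cx,cy,r,np.median(q[:,2]))
E
```

```text
top handle top 222 [ 0.5429 -0.2061  0.1767] ((543.8475341796875, -207.39645385742188), (31.740556716918945, 21.89468002319336), 30.646093368530273)
handle 409 [ 0.5264 -0.2227  0.1003] [ 0.56   -0.1919  0.1819] ((543.701416015625, -207.10153198242188), (31.899988174438477, 22.354358673095703), 30.07760238647461)
0.1 56 [ 0.539  -0.1993  0.1094]
0.12 57 [ 0.5388 -0.1992  0.1302]
0.14 62 [ 0.5385 -0.1992  0.1507]
0.16 218 [ 0.5426 -0.2056  0.1756]
block top 1488 [ 0.5342 -0.1978  0.0883] ((544.340087890625, -207.79965209960938), (91.48934936523438, 91.04696655273438), 82.82898712158203)
screw 76 [0.5235 0.1984 0.0802] [0.5141 0.1885 0.0757] [0.5334 0.2074 0.0845]
rim 523.8554077148438 198.9023895263672 95.69275665283203 0.0788495309464281
scene handle top 224 [ 0.5517 -0.2092  0.1737] ((547.8740234375, -209.68008422851562), (31.018085479736328, 21.902523040771484), 32.1121826171875)
handle 772 [ 0.5311 -0.2263  0.1001] [ 0.5661 -0.1942  0.1784] ((548.0155639648438, -209.0419158935547), (31.89328956604004, 23.73720359802246), 32.339622497558594)
0.1 157 [ 0.557  -0.2076  0.1098]
0.12 172 [ 0.5572 -0.2076  0.13  ]
0.14 176 [ 0.5571 -0.2078  0.1503]
0.16 267 [ 0.5526 -0.2089  0.1719]
block top 1525 [ 0.5591 -0.204   0.0869] ((545.4844970703125, -210.3651885986328), (91.1129150390625, 93.97006225585938), 82.75450134277344)
screw 68 [0.5267 0.1956 0.0791] [0.516  0.1866 0.0757] [0.5358 0.2054 0.0819]
rim 524.6600952148438 195.81906127929688 96.8706283569336 0.07833949601031043
```

View pics/c1.png

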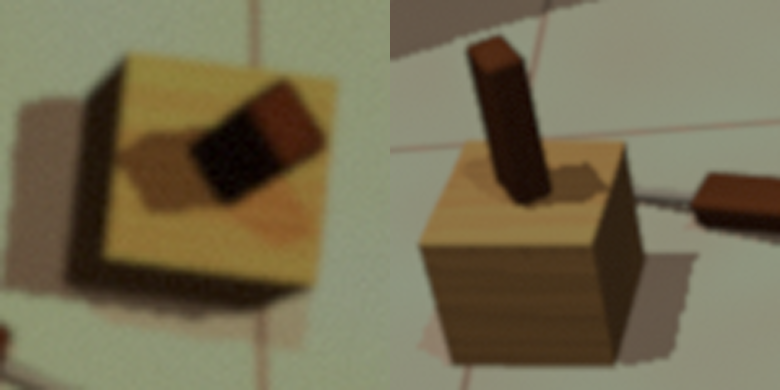

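View pics/c2.png

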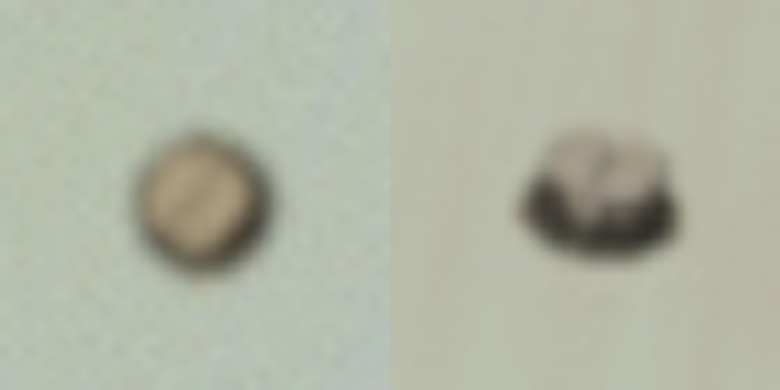

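```bash
python3 - <<'E'
from h import *
np.set_printoptions(precision=1,suppress=True,linewidth=200)
out=[]
for n,uv in (('top',(250,208)),('scene',(415,245))):
    L=[arm.camera(n) for _ in range(8)]
    im=np.mean([c['pixels'].astype(float) for c in L],0); d=np.mean([c['depth'] for c in L],0)
    np.savez(n+'_avg.npz',im=im,d=d)
    u,v=uv; g=im[v-12:v+12,u-12:u+12]
    lo,hi=np.percentile(g,2),np.percentile(g,98)
    out.append(cv2.resize(np.clip((g-lo)/(hi-lo)*255,0,255).astype(np.uint8),(390,390),interpolation=cv2.INTER_CUBIC))
    print(n); print(im[v-8:v+8,u-9:u+10].mean(-1).round().astype(int))
    if n=='top': save('t1.png',L[-1]['pixels'])
    else: save('s1.png',L[-1]['pixels'])
save('c3.png',np.hstack(out))
for q in ('spice_jar',): print([r['centre'] for r in arm.pinpoint(q,'scene')])
E
```

```text
top
[[141 142 141 142 141 140 141 140 138 138 139 139 140 141 141 142 142 142 142]
 [141 142 141 141 140 139 136 131 126 124 128 133 137 139 140 142 142 142 142]
 [140 140 141 140 136 130 124 116 106 102 106 114 122 131 138 142 141 143 142]
 [140 140 140 136 127 116 110 105 100  96  94  93  99 114 130 139 142 142 143]
 [140 140 138 128 116 109 111 111 109 105 100  92  85  95 115 132 141 142 142]
 [141 140 134 117 104 107 114 117 114 110 106 102  90  80  96 121 137 142 142]
 [140 139 129 109 101 109 115 116 112 108 109 111 100  79  80 110 133 141 142]
 [140 137 125 105 102 111 114 110 106 108 113 115 104  79  72 100 127 140 142]
 [142 137 124 104 103 111 110 106 105 111 115 113  98  71  66  97 127 138 142]
 [141 139 127 104  98 104 107 105 109 115 115 103  83  59  66 102 129 140 142]
 [141 139 129 106  89  91  98 104 111 113 105  86  64  53  74 110 133 140 142]
 [140 140 134 116  91  80  87  98 104 102  87  65  52  63  91 122 137 142 142]
 [140 141 138 129 108  85  79  82  86  81  68  56  63  87 114 133 140 143 141]
 [141 141 141 137 126 108  92  81  75  72  70  73  91 115 131 140 142
[... 756 characters left out ...]
4 110 110 106 112 117 117 110  96  94 122 136 138]
 [140 137 122  88  57  54  72  96 100 104 106 107 104  93  73  70 107 131 137]
 [139 136 113  76  51  49  60  84  95  93  82  81  75  64  50  48  85 124 136]
 [140 136 113  79  55  48  51  67  81  76  63  66  60  48  40  45  79 122 136]
 [139 138 128 102  72  53  48  54  60  54  47  49  46  40  37  51  84 123 136]
 [139 140 137 124  99  73  59  58  55  47  44  43  42  44  52  74 103 129 137]
 [140 140 140 136 125 108  93  84  72  65  64  64  65  75  94 111 127 136 138]
 [140 140 140 139 138 133 126 119 109 104 103 103 105 114 128 135 138 139 138]
 [140 140 140 139 140 139 137 136 134 133 133 134 134 136 139 139 139 139 139]]
[[322.7, 314.1]]
```

View pics/c3.png

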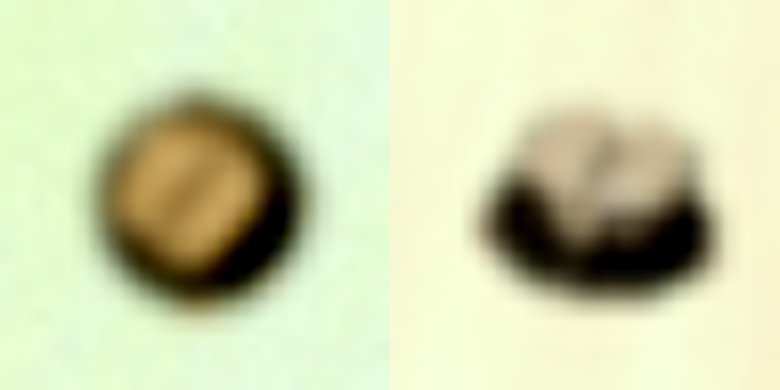

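View pics/s1.png

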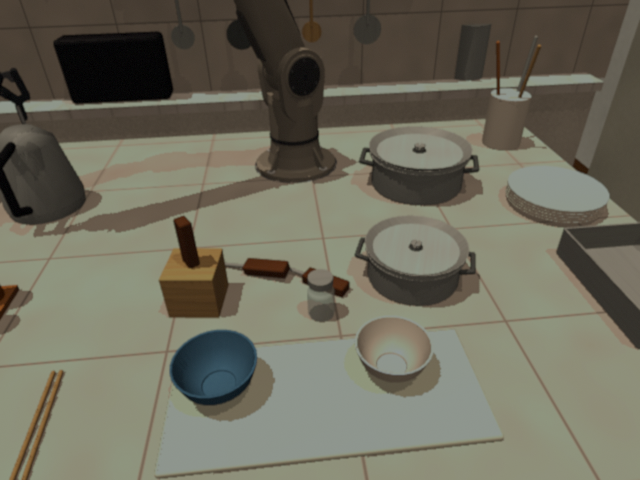

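```bash
python3 - <<'E'
from h import *
from scipy.ndimage import map_coordinates as mc
for n in ('top','scene'):
    c=arm.camera(n);K=np.array(c['K']);V=np.array(c['view'])
    im=np.load(n+'_avg.npz')['im'].mean(-1)
    def samp(p):
        q=np.c_[p,np.ones(len(p))]@V.T; d=-q[:,2]
        return mc(im,[K[1,2]-K[1,1]*q[:,1]/d, K[0,2]+K[0,0]*q[:,0]/d],order=3).mean()
    c0=np.array([.5235,.1984]) if n=='top' else np.array([.5262,.1956])
    res=[]
    for th in np.arange(-90,90,3):
        e=np.array([np.cos(np.radians(th)),np.sin(np.radians(th))]);f=np.array([-e[1],e[0]])
        for dx in np.arange(-.003,.0031,.001):
          for dy in np.arange(-.003,.0031,.001):
            ln=lambda o:samp(np.c_[c0+[dx,dy]+np.linspace(-.006,.006,13)[:,None]*e+o*f,np.full(13,.081)])
            res.append((min(ln(.003),ln(-.003))-ln(0),th,dx,dy))
    best={}
    for r in res:
        if r[0]>best.get(r[1],(-99,))[0]: best[r[1]]=r
    for r in sorted(best.values(),reverse=True)[:10]: print(n,np.round(r,4))
E
```

```text
top [  5.9791 -36.       0.       0.    ]
top [  5.9782 -39.       0.       0.    ]
top [ 5.8989e+00 -3.3000e+01 -1.0000e-03  1.0000e-03]
top [  5.87 -42.     0.     0.  ]
top [ 5.8126e+00 -3.0000e+01 -1.0000e-03  1.0000e-03]
top [  5.6629 -45.       0.       0.    ]
top [ 5.4728e+00 -2.7000e+01 -1.0000e-03  1.0000e-03]
top [  5.319 -48.      0.      0.   ]
top [ 4.9155e+00 -2.4000e+01 -1.0000e-03  1.0000e-03]
top [  4.7389 -51.       0.       0.    ]
scene [ 9.467e+00 -2.700e+01  1.000e-03  0.000e+00]
scene [ 9.4552e+00 -3.0000e+01  1.0000e-03  0.0000e+00]
scene [ 9.3006e+00 -3.3000e+01  1.0000e-03  0.0000e+00]
scene [ 9.1811e+00 -2.4000e+01  1.0000e-03  0.0000e+00]
scene [ 9.0136e+00 -3.6000e+01  1.0000e-03  0.0000e+00]
scene [  8.7173 -21.       0.       0.    ]
scene [ 8.4601e+00 -3.9000e+01  1.0000e-03  0.0000e+00]
scene [ 8.3415e+00 -1.8000e+01 -2.0000e-03  1.0000e-03]
scene [ 7.8305e+00 -1.5000e+01 -3.0000e-03  1.0000e-03]
scene [ 7.7899e+00 -4.2000e+01  1.0000e-03  0.0000e+00]
```

Candidates for the driver: in the block (187,243), lying (265,267), lying (327,280, by the jar); pans: small (415,260), large (420,160). I choose the driver in the block (farthest from the base, confirmed in the crop) and the small pan (measured rim Ø ~192 mm).

```bash
python3 -m creep '[[[0,0,-0.1],[0.1,-0.06,0],1],[[0,0,-0.1],[0.16,-0.093,0],1],[[0,0,-0.09],[0.16,-0.093,0],1],[[0,0,0],[0.16,-0.1,0],1],[[0,0,0],[0.16,-0.1,0],1],[[0,0,0],[0.16,-0.1,0],1],[[0,0,0],[0.14,-0.1,0],1],[[0,0,0],[0.1,-0.08,0],1]]' 40
cat > st.py <<'E'
from h import *
import sys
np.set_printoptions(precision=4,suppress=True)
s=arm.read_state(); psi=s['tcp_rot'][2]
print({k:(np.round(v,4)) for k,v in s.items() if k in('time','joints','tcp_pos','tcp_rot','force','torque','opening','grasp_force')})
if len(sys.argv)>3:
    d=np.array([float(a) for a in sys.argv[1:4]])-s['tcp_pos']
    from scipy.spatial.transform import Rotation as R
    print('need tool frac',R.from_euler('xyz',s['tcp_rot']).inv().apply(d)/.25)
    if len(sys.argv)>4: print('turn frac tool z',-(float(sys.argv[4])-psi)/.5)
E
python3 st.py .546 -.208 .248 .55
```

```text
time: 3.55
tcp_pos: [0.4146, -0.2957, 0.2485]
tcp_rot: [3.142, -0.001, 0.555]
force: [-0.4, -0.8, -0.4]
opening: 0.0853
grasp_force: 0.0
{'time': np.float64(3.55), 'joints': array([ 0.6797,  0.15  , -0.16  ,  1.8633,  0.0256,  1.13  , -0.5057]), 'tcp_pos': array([ 0.4146, -0.2957,  0.2485]), 'tcp_rot': array([ 3.1416, -0.0008,  0.5546]), 'force': array([-0.4358, -0.8491, -0.3545]), 'torque': array([-0.0306,  0.0045,  0.0062]), 'grasp_force': np.float64(0.0), 'opening': np.float64(0.0853)}
need tool frac [ 0.6314 -0.0215  0.0026]
turn frac tool z 0.00922764015029065
```

```bash
python3 -m creep '[[[0,0,0],[0.14,-0.005,0],1],[[0,0,0],[0.16,-0.005,0],1],[[0,0,0],[0.16,-0.005,0],1],[[0,0,0],[0.13,-0.005,0],1],[[0,0,0],[0.04,0,0],1],[[0,0,0],[0,0,0.1],1],[[0,0,0],[0,0,0.1],1],[[0,0,0],[0,0,0],1]]'; python3 st.py .546 -.208 .146 .55
```

```text
time: 4.55
tcp_pos: [0.5426, -0.2127, 0.1965]
tcp_rot: [-3.138, 0.004, 0.549]
force: [0.1, 0.2, -0.1]
opening: 0.0855
grasp_force: 0.0
{'time': np.float64(4.55), 'joints': array([ 0.4907,  0.3332, -0.2376,  1.7533,  0.0883,  1.0705, -0.7985]), 'tcp_pos': array([ 0.5426, -0.2127,  0.1965]), 'tcp_rot': array([-3.1382,  0.0038,  0.5495]), 'force': array([ 0.0701,  0.1782, -0.1109]), 'torque': array([-0.034 , -0.0088, -0.0308]), 'grasp_force': np.float64(0.0), 'opening': np.float64(0.0855)}
need tool frac [ 0.0223 -0.0084  0.2018]
turn frac tool z -0.0010328047262166962
```

```bash
python3 -m creep '[[[0,0,0],[0.022,-0.008,0.07],1],[[0,0,0],[0,0,0.07],1],[[0,0,0],[0,0,0.06],1],[[0,0,0],[0,0,0],0.3],[[0,0,0],[0,0,0],0.1],[[0,0,0],[0,0,0],0],[[0,0,0],[0,0,0],0],[[0,0,0],[0,0,0],0]]' 45; python3 st.py .546 -.208 .146 .55
```

```text
time: 5.55
tcp_pos: [0.5491, -0.2083, 0.149]
tcp_rot: [3.141, -0.001, 0.55]
force: [-0.1, -0.5, 3.1]
opening: 0.0213
grasp_force: 45.9
{'time': np.float64(5.55), 'joints': array([ 0.4768,  0.3867, -0.2361,  1.7936,  0.1071,  0.9723, -0.8238]), 'tcp_pos': array([ 0.5491, -0.2083,  0.149 ]), 'tcp_rot': array([ 3.1405, -0.0009,  0.5499]), 'force': array([-0.0933, -0.5012,  3.1006]), 'torque': array([ 0.1012,  0.0565, -0.0349]), 'grasp_force': np.float64(45.9138), 'opening': np.float64(0.0213)}
need tool frac [-0.0102 -0.0074  0.012 ]
turn frac tool z -0.0002995397409883971
```

```bash
python3 -m creep '[[[0,0,0],[0,0,-0.08],0],[[0,0,0],[0,0,-0.12],0],[[0,0,0],[0,0,-0.14],0],[[0,0,0],[0,0,-0.12],0],[[0,0,0],[0,0,-0.06],0],[[0,0,0],[0.03,-0.06,0],0],[[0,0,0],[0.07,-0.13,0],0],[[0,0,0],[0.08,-0.16,0],0]]'; python3 -m creep '[[[0,0,0],[0.09,-0.16,0],0],[[0,0,0],[0.09,-0.16,0],0],[[0,0,0],[0.09,-0.16,0],0],[[0,0,0],[0.09,-0.16,0],0],[[0,0,0],[0.09,-0.16,0],0],[[0,0,0],[0.08,-0.15,0],0],[[0,0,0],[0.03,-0.07,0],0],[[0,0,0],[0,0,0],0]]' ; python3 st.py .5245 .197 .27 2.55
```

```text
time: 6.55
tcp_pos: [0.54, -0.1082, 0.2762]
tcp_rot: [-3.139, 0.002, 0.549]
force: [-0.2, 0.5, -1.6]
opening: 0.0214
grasp_force: 45.6
time: 7.55
tcp_pos: [0.5252, 0.1831, 0.2766]
tcp_rot: [-3.14, 0.003, 0.555]
force: [-0.5, 0.9, -1.3]
opening: 0.0215
grasp_force: 45.5
{'time': np.float64(7.55), 'joints': array([-0.0007,  0.2378, -0.4893,  1.7128,  0.1164,  1.2232, -1.5339]), 'tcp_pos': array([0.5252, 0.1831, 0.2766]), 'tcp_rot': array([-3.1398,  0.0029,  0.5553]), 'force': array([-0.5056,  0.8849, -1.2634]), 'torque': array([-0.0742, -0.0011, -0.0134]), 'grasp_force': np.float64(45.536), 'opening': np.float64(0.0215)}
need tool frac [ 0.0271 -0.0485  0.0264]
turn frac tool z -3.9894691579491792
```

```bash
python3 -m creep '[[[0,0,-0.2],[0.027,-0.048,0],0],[[0,0,-0.36],[0,0,0],0],[[0,0,-0.36],[0,0,0],0],[[0,0,-0.36],[0,0,0],0],[[0,0,-0.36],[0,0,0],0],[[0,0,-0.36],[0,0,0],0],[[0,0,-0.36],[0,0,0],0],[[0,0,-0.36],[0,0,0],0]]'; python3 -m creep '[[[0,0,-0.36],[0,0,0],0],[[0,0,-0.36],[0,0,0],0],[[0,0,-0.36],[0,0,0],0],[[0,0,-0.19],[0,0,0],0],[[0,0,0],[0,0,0.1],0],[[0,0,0],[0,0,0.06],0],[[0,0,0],[0,0,0],0],[[0,0,0],[0,0,0],0]]' ; python3 st.py .5245 .197 .24 2.55
```

```text
time: 8.55
tcp_pos: [0.5265, 0.1924, 0.2771]
tcp_rot: [-3.139, 0.001, 1.914]
force: [-0.8, -0.1, -1.0]
opening: 0.0215
grasp_force: 45.7
time: 9.55
tcp_pos: [0.5272, 0.1943, 0.2387]
tcp_rot: [3.141, 0.0, 2.545]
force: [0.3, 1.5, -0.8]
opening: 0.0215
grasp_force: 45.6
{'time': np.float64(9.55), 'joints': array([ 0.2055,  0.3254, -0.7835,  1.7469,  0.2477,  1.1707,  0.3246]), 'tcp_pos': array([0.5272, 0.1943, 0.2387]), 'tcp_rot': array([3.1411, 0.0004, 2.5445]), 'force': array([ 0.274 ,  1.5372, -0.7853]), 'torque': array([ 0.0286, -0.0102, -0.0017]), 'grasp_force': np.float64(45.6466), 'opening': np.float64(0.0215)}
need tool frac [ 0.015   0.003  -0.0053]
turn frac tool z -0.010956329024200073
```

```bash
python3 - <<'E'
from h import *
np.set_printoptions(precision=4,suppress=True)
c=arm.camera('scene');P=cloud(c);t=arm.camera('top');T=cloud(t)
a=cv2.resize(c['pixels'][170:260,370:460],(600,600),interpolation=cv2.INTER_CUBIC)
b=cv2.resize(t['pixels'][160:250,200:260],(200,300),interpolation=cv2.INTER_CUBIC)
im=np.full((600,800,3),255,np.uint8); im[:,:600]=a; im[:300,600:]=b; save('d1.png',im)
for n,Q in (('scene',P),('top',T)):
  for lo in (.088,.1,.11,.12,.13,.14,.15,.16,.17):
    m=(Q[...,2]>lo)&(Q[...,2]<lo+.01)&(np.hypot(Q[...,0]-.525,Q[...,1]-.197)<.03); q=Q[m]
    if len(q): print(n,lo,len(q),q.mean(0),q.min(0),q.max(0))
print([ (r['centre'],r['confidence']) for r in arm.pinpoint('driver_tip','scene')],[ (r['centre'],r['confidence']) for r in arm.pinpoint('screw_slot','scene')])
E
```

```text
scene 0.088 9 [0.5306 0.1897 0.0942] [0.5242 0.1859 0.0921] [0.5355 0.1941 0.0967]
scene 0.1 16 [0.5327 0.1888 0.1055] [0.5276 0.1864 0.1003] [0.5352 0.1925 0.1096]
scene 0.11 20 [0.5322 0.1891 0.1154] [0.5283 0.1858 0.1117] [0.5352 0.1939 0.1198]
scene 0.12 20 [0.5324 0.1893 0.1244] [0.5292 0.186  0.1202] [0.5344 0.1935 0.1293]
scene 0.13 26 [0.5322 0.1892 0.1352] [0.5279 0.1861 0.1302] [0.5351 0.1943 0.1399]
scene 0.14 18 [0.5327 0.1898 0.1453] [0.53   0.1866 0.1415] [0.5345 0.1936 0.1497]
scene 0.15 27 [0.5319 0.1892 0.1548] [0.5268 0.1861 0.1501] [0.5341 0.1934 0.1599]
scene 0.16 19 [0.5327 0.1897 0.1653] [0.5297 0.1866 0.1605] [0.5351 0.1941 0.1695]
scene 0.17 13 [0.5396 0.1847 0.177 ] [0.5319 0.1755 0.17  ] [0.5467 0.1924 0.1797]
[([414.3, 236.4], 0.76)] [([421.9, 143.2], 0.58), ([414.0, 243.3], 0.39)]
```

View pics/d1.png

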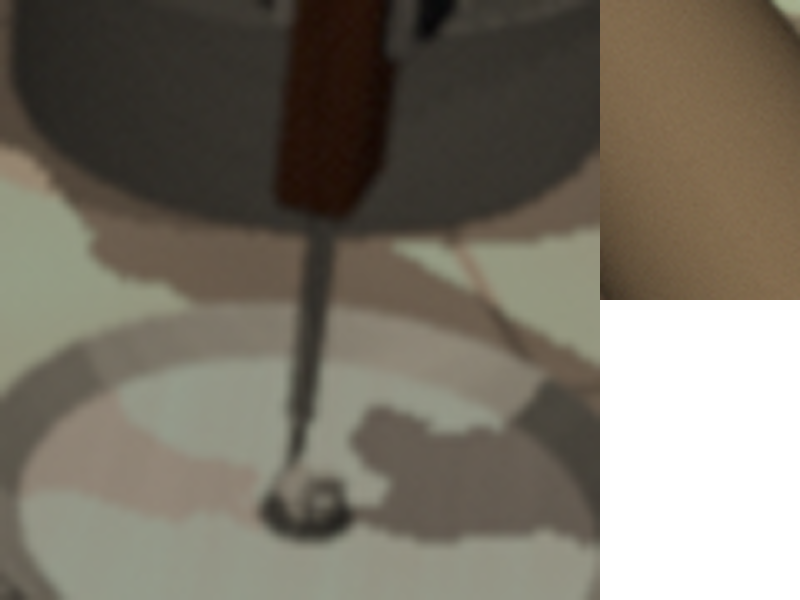

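```bash
python3 - <<'E'
from h import *
np.set_printoptions(precision=4,suppress=True)
c=arm.camera('scene')
L=[c]+[arm.camera('scene') for _ in range(5)]
d=np.mean([k['depth'] for k in L],0); c['depth']=d; P=cloud(c)
im=np.mean([k['pixels'].astype(float) for k in L],0).mean(-1).round().astype(int)
print('tip',ray(c,(413.45,238.8),.0927),'screw',ray(c,(415.6,242.7),.081))
print(im[228:252,405:428])
x,y,z=P[...,0],P[...,1],P[...,2]
m=(np.hypot(x-.525,y-.197)<.013)&(z>.0735)&(z<.0835); q=P[m]; print('head',m.sum(),q.min(0),q.max(0),q.mean(0))
m=(z>.0785)&(z<.083)&(np.hypot(x-.525,y-.197)<.02); q=P[m]; print('headtop',m.sum(),q.min(0),q.max(0),q.mean(0),cv2.minAreaRect(q[:,:2].astype(np.float32)*1000))
m=(z>.0775)&(z<.083)&(abs(np.hypot(x-.525,y-.197)-.094)<.008); q=P[m]
A=np.c_[2*q[:,:2],np.ones(len(q))]; s=np.linalg.lstsq(A,(q[:,:2]**2).sum(1),rcond=None)[0]; print('rim LS',s[:2],np.sqrt(s[2]+s[0]**2+s[1]**2),len(q))
E
```

```text
tip [0.5302 0.1895 0.0927] screw [0.527  0.1956 0.081 ]
[[145 144 145 145 144 144 146 140 107  71  55  58  90 130 142 143 144 144
  144 144 143 143 143]
 [144 145 145 145 144 145 146 138 103  68  55  61  97 131 142 143 144 144
  144 143 140 140 141]
 [144 145 145 145 144 145 145 134  98  65  55  66 104 134 142 143 144 144
  144 140 129 125 127]
 [144 145 145 145 144 145 144 131  96  65  55  69 110 136 143 143 144 144
  142 130 110 100 100]
 [144 145 145 144 145 145 144 133 100  70  58  76 117 138 143 144 145 144
  137 116  96  90  90]
 [144 145 145 145 145 145 146 138 108  74  65  96 128 141 143 144 144 141
  130 107  92  90  91]
 [144 145 145 145 145 145 146 140 108  68  71 117 138 143 144 144 143 131
  112  96  91  91  92]
 [145 145 145 144 145 145 146 139 105  63  77 125 142 144 143 145 140 119
   97  90  90  91  91]
 [144 145 145 144 145 145 145 136 100  62  83 128 143 144 144 145 140 117
   96  90  90  90  91]
 [145 145 144 144 145 145 144 132  94  66  97 132 143 144 143 144 142 127
  106  93  90  90  91]
 [144 144 144 144 145 145 143 126  91  82 114 137 143 144 143 144 144 140

[... 890 characters left out ...]
  89]
 [140 138 134 126 103  74  56  50  57  63  57  50  52  50  41  38  49  73
  101 112 103  95  94]
 [144 143 140 137 127 104  77  62  60  57  49  46  46  46  46  55  77 105
  126 134 125 118 117]
 [145 145 144 144 141 130 113  97  88  76  68  68  67  68  79  98 116 132
  141 143 141 139 139]
 [145 145 145 145 145 143 139 130 124 114 108 108 108 110 119 133 140 143
  144 144 143 143 143]]
head 78 [0.516  0.1863 0.0735] [0.5353 0.2055 0.0808] [0.5275 0.1955 0.0782]
headtop 49 [0.516  0.1869 0.0786] [0.5349 0.2055 0.0808] [0.5261 0.1961 0.0797] ((525.7734985351562, 195.8448944091797), (19.038782119750977, 17.799835205078125), 55.858577728271484)
rim LS [0.5252 0.1961] 0.0934880037859873 351
```

```bash
python3 st.py .523 .200 .233 2.55
```

```text
{'time': np.float64(10.05), 'joints': array([ 0.2054,  0.3255, -0.7837,  1.7475,  0.2479,  1.1706,  0.3245]), 'tcp_pos': array([0.5269, 0.1943, 0.2384]), 'tcp_rot': array([3.1416, 0.0002, 2.5449]), 'force': array([ 0.0868,  0.0168, -1.4343]), 'torque': array([-0.0069,  0.0251, -0.014 ]), 'grasp_force': np.float64(45.6487), 'opening': np.float64(0.0212)}
need tool frac [0.0257 0.0101 0.0215]
turn frac tool z -0.01017921712644565
```

```bash
python3 -m creep '[[[0,0,0],[0.026,0.01,0],0],[[0,0,0],[0,0,0.022],0],[[0,0,0],[0,0,0],0],[[0,0,0],[0,0,0],0]]';  python3 st.py .523 .200 .233 2.55
python3 - <<'E'
from h import *
np.set_printoptions(precision=4,suppress=True)
L=[arm.camera('scene') for _ in range(6)]; c=L[0]
c['depth']=np.mean([k['depth'] for k in L],0); P=cloud(c)
im=np.mean([k['pixels'].astype(float) for k in L],0)
save('e1.png',np.clip(im*1.2,0,255).astype(np.uint8),(390,215,440,255),14)
x,y,z=P[...,0],P[...,1],P[...,2]
m=(z>.11)&(z<.16)&(np.hypot(x-.525,y-.197)<.03); print(P[m].mean(0),'axis~',P[m].mean(0)+[-.003,.001,0])
E
```

```text
time: 10.55
tcp_pos: [0.5229, 0.1999, 0.2326]
tcp_rot: [-3.141, -0.0, 2.545]
force: [-0.0, -0.1, -0.8]
opening: 0.0216
grasp_force: 45.6
{'time': np.float64(10.55), 'joints': array([ 0.1951,  0.3283, -0.7851,  1.7582,  0.2514,  1.1591,  0.3089]), 'tcp_pos': array([0.5229, 0.1999, 0.2326]), 'tcp_rot': array([-3.1413, -0.0001,  2.5447]), 'force': array([-0.0226, -0.148 , -0.8476]), 'torque': array([-0.007 ,  0.0004,  0.0012]), 'grasp_force': np.float64(45.6478), 'opening': np.float64(0.0216)}
need tool frac [ 0.      0.0006 -0.0015]
turn frac tool z -0.010537689476681322
[0.5276 0.1951 0.1349] axis~ [0.5246 0.1961 0.1349]
```

View pics/e1.png

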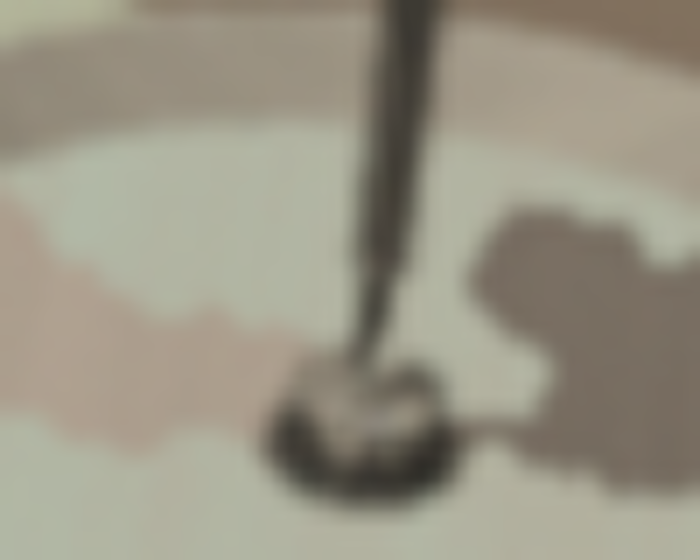

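```bash
python3 -m creep '[[[0,0,-0.01],[-0.002,0.003,0],0],[[0,0,0],[0,0,0.012],0],[[0,0,0],[0,0,0.006],0],[[0,0,0],[0,0,0],0]]'; python3 -m creep '[[[0,0,0],[0,0,0.004],0],[[0,0,0],[0,0,0],0]]'; python3 -m creep '[[[0,0,0],[0,0,0.004],0],[[0,0,0],[0,0,0],0]]'
```

```text
time: 11.35
tcp_pos: [0.5236, 0.2003, 0.228]
tcp_rot: [-3.141, -0.0, 2.55]
force: [-0.6, -0.3, -1.4]
opening: 0.0212
grasp_force: 45.7
time: 11.6
tcp_pos: [0.5237, 0.2003, 0.2272]
tcp_rot: [-3.141, 0.0, 2.55]
force: [1.1, -0.3, -0.9]
opening: 0.0217
grasp_force: 45.7
time: 11.85
tcp_pos: [0.5237, 0.2003, 0.2262]
tcp_rot: [-3.141, 0.0, 2.55]
force: [0.9, 0.4, -1.2]
opening: 0.0217
grasp_force: 45.7
```

```bash
for i in 1; do :; done; python3 -m creep '[[[0,0,0],[0,0,0.004],0],[[0,0,0],[0,0,0],0]]'; python3 -m creep '[[[0,0,0],[0,0,0.002],0],[[0,0,0],[0,0,0],0]]'
```

```text
time: 12.1
tcp_pos: [0.5237, 0.2003, 0.2252]
tcp_rot: [-3.141, -0.0, 2.55]
force: [-0.0, -1.1, -1.4]
opening: 0.0216
grasp_force: 45.7
time: 12.35
tcp_pos: [0.5237, 0.2003, 0.2247]
tcp_rot: [-3.141, 0.0, 2.55]
force: [-0.4, 0.1, -0.4]
opening: 0.0215
grasp_force: 45.7
```

```bash
python3 -m creep '[[[0,0,0],[0,0,0.002],0],[[0,0,0],[0,0,0],0]]'; python3 -m creep '[[[0,0,0],[0,0,0.002],0],[[0,0,0],[0,0,0],0]]'
```

```text
time: 12.6
tcp_pos: [0.5237, 0.2004, 0.2242]
tcp_rot: [-3.141, 0.0, 2.55]
force: [-0.8, -0.0, -1.0]
opening: 0.0213
grasp_force: 45.7
time: 12.85
tcp_pos: [0.5237, 0.2003, 0.2237]
tcp_rot: [-3.141, 0.0, 2.55]
force: [-0.3, -0.0, -1.6]
opening: 0.0215
grasp_force: 45.7
```

```bash
python3 -m creep '[[[0,0,0],[0,0,0.002],0],[[0,0,0],[0,0,0],0]]'; python3 -m creep '[[[0,0,0],[0,0,0.002],0],[[0,0,0],[0,0,0],0]]'; python3 - <<'E'
from h import *
np.set_printoptions(precision=4,suppress=True)
L=[arm.camera('scene') for _ in range(4)]
im=np.mean([k['pixels'].astype(float) for k in L],0)
save('e2.png',np.clip(im*1.2,0,255).astype(np.uint8),(390,215,440,255),14)
print(im.mean(-1)[230:252,406:426].round().astype(int))
E
```

```text
time: 13.1
tcp_pos: [0.5237, 0.2003, 0.2232]
tcp_rot: [-3.141, 0.0, 2.55]
force: [0.9, 0.2, -0.7]
opening: 0.0215
grasp_force: 45.7
time: 13.35
tcp_pos: [0.5238, 0.2004, 0.2228]
tcp_rot: [-3.142, 0.0, 2.55]
force: [1.0, 0.1, -0.9]
opening: 0.0214
grasp_force: 45.7
[[145 145 145 144 145 145 145 145 140 116  80  59  52  77 125 143 145 142
  130 112]
 [145 145 145 144 145 145 145 145 140 111  75  57  53  83 128 144 143 132
  111  95]
 [145 145 145 145 145 145 145 145 140 109  73  57  56  87 130 144 140 118
   97  91]
 [145 145 144 145 145 145 145 145 139 107  70  56  60  93 131 143 131 108
   93  90]
 [145 145 144 145 146 145 145 145 138 103  67  55  65 103 134 138 118  97
   91  91]
 [145 145 145 145 145 145 144 144 134  99  65  55  70 110 135 132 111  95
   91  91]
 [144 145 145 145 146 145 145 143 128  92  63  54  70 112 135 131 119 102
   92  90]
 [141 143 144 145 144 144 145 142 124  90  63  55  75 118 139 142 136 115
   98  91]
 [134 138 139 140 140 140 142 141 127  95  68  60  89 128 143 145 142 129
  117 101]
 [132 132 133 134 133 131 132 132 127 102  71  68 103 132 142 145 144 
[... 335 characters left out ...]
 132 143
  144 144]
 [132 131 124 103  78  79  99 110  97  86  98 105 112 110  95  96 127 140
  142 140]
 [134 131 117  85  59  57  76  99  93  90 101 108 108  98  77  74 108 124
  128 124]
 [139 134 113  78  54  52  63  86  92  88  81  85  80  67  53  51  77  97
  102  99]
 [144 140 118  84  59  51  54  71  83  77  65  70  63  50  43  47  73 105
  113 104]
 [145 144 134 106  76  56  50  57  63  57  50  52  49  42  39  54  87 124
  135 126]
 [145 146 142 129 104  77  62  60  57  50  46  46  45  46  55  77 108 134
  142 141]
 [145 146 145 141 130 113  97  88  76  68  68  67  69  79  98 116 133 141
  144 144]
 [145 145 145 145 143 139 131 124 114 108 108 108 110 119 133 140 143 144
  144 143]]
```

View pics/e2.png

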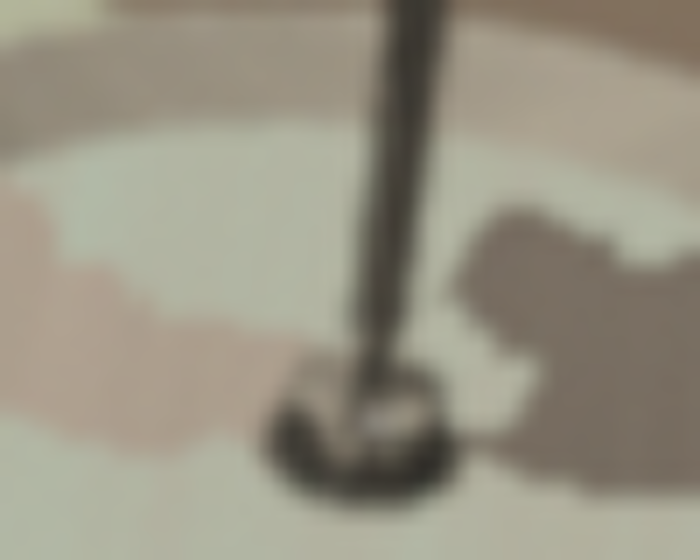

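```bash
python3 -m creep '[[[0,0,0],[0,0,0.002],0],[[0,0,0],[0,0,0],0]]'; python3 -m creep '[[[0,0,0],[0,0,0.002],0],[[0,0,0],[0,0,0],0]]';  python3 st.py
```

```text
time: 13.8
tcp_pos: [0.5238, 0.2004, 0.2226]
tcp_rot: [-3.142, 0.0, 2.55]
force: [-0.5, -0.6, 1.3]
opening: 0.0217
grasp_force: 45.9
time: 14.05
tcp_pos: [0.5239, 0.2004, 0.2224]
tcp_rot: [3.141, 0.001, 2.55]
force: [-0.2, -0.4, 5.2]
opening: 0.0217
grasp_force: 46.4
{'time': np.float64(14.05), 'joints': array([ 0.1904,  0.3402, -0.7825,  1.7685,  0.2624,  1.1402,  0.3048]), 'tcp_pos': array([0.5239, 0.2004, 0.2224]), 'tcp_rot': array([3.1415, 0.0006, 2.5498]), 'force': array([-0.1827, -0.3634,  5.1638]), 'torque': array([-0.2911,  0.4969, -0.0226]), 'grasp_force': np.float64(46.3923), 'opening': np.float64(0.0217)}
```

```bash
python3 -m creep '[[[0,0,0.1],[0,0,0.0003],0],[[0,0,0.1],[0,0,0.0003],0],[[0,0,0],[0,0,0],0]]';  python3 st.py
```

```text
time: 14.42
tcp_pos: [0.524, 0.2005, 0.2224]
tcp_rot: [3.141, 0.001, 2.45]
force: [-1.6, -1.0, 6.2]
opening: 0.0215
grasp_force: 46.5
{'time': np.float64(14.425), 'joints': array([ 0.1758,  0.3358, -0.7631,  1.7689,  0.2543,  1.1376,  0.2116]), 'tcp_pos': array([0.524 , 0.2005, 0.2224]), 'tcp_rot': array([3.1412, 0.0008, 2.4496]), 'force': array([-1.5897, -0.9973,  6.1509]), 'torque': array([-0.3653,  0.426 , -0.0329]), 'grasp_force': np.float64(46.4596), 'opening': np.float64(0.0215)}
```

```bash
python3 -m creep '[[[0,0,0.1],[0,0,0.0003],0],[[0,0,0.1],[0,0,0.0003],0],[[0,0,0.1],[0,0,0.0003],0],[[0,0,0],[0,0,0],0]]';  python3 st.py
```

```text
time: 14.92
tcp_pos: [0.5242, 0.2006, 0.2222]
tcp_rot: [3.14, 0.001, 2.3]
force: [-1.1, -1.0, 5.4]
opening: 0.0215
grasp_force: 46.5
{'time': np.float64(14.925), 'joints': array([ 0.1543,  0.33  , -0.7347,  1.7695,  0.2429,  1.1335,  0.0718]), 'tcp_pos': array([0.5242, 0.2006, 0.2222]), 'tcp_rot': array([3.1405, 0.0009, 2.2997]), 'force': array([-1.1232, -1.0294,  5.3885]), 'torque': array([-0.1793,  0.3016,  0.0484]), 'grasp_force': np.float64(46.4903), 'opening': np.float64(0.0215)}
```

```bash
python3 -m creep '[[[0,0,0.1],[0,-0.001,0.0003],0],[[0,0,0.1],[0,0,0.0004],0],[[0,0,0.1],[0,0,0.0004],0],[[0,0,0.1],[0,0,0.0004],0],[[0,0,0],[0,0,0],0]]';  python3 st.py
```

```text
time: 15.55
tcp_pos: [0.5244, 0.2006, 0.2218]
tcp_rot: [3.139, 0.001, 2.101]
force: [1.0, -0.2, 4.9]
opening: 0.0214
grasp_force: 46.5
{'time': np.float64(15.55), 'joints': array([ 0.1265,  0.3226, -0.6978,  1.7709,  0.2282,  1.1277, -0.1144]), 'tcp_pos': array([0.5244, 0.2006, 0.2218]), 'tcp_rot': array([3.1391, 0.0006, 2.1006]), 'force': array([ 1.0321, -0.2216,  4.8536]), 'torque': array([-0.0632, -0.0451,  0.0229]), 'grasp_force': np.float64(46.515), 'opening': np.float64(0.0214)}
```

```bash
python3 -m creep '[[[0,0,0.1],[0,0,0.0004],0],[[0,0,0.1],[0,0,0.0004],0],[[0,0,0.1],[0,0,0.0004],0],[[0,0,0.1],[0,0,0.0004],0],[[0,0,0],[0,0,0],0]]';  python3 st.py; python3 -m creep '[[[0,0,0.1],[0,0,0.0004],0],[[0,0,0.1],[0,0,0.0004],0],[[0,0,0],[0,0,0],0]]';  python3 st.py
```

```text
time: 16.18
tcp_pos: [0.5248, 0.2006, 0.2215]
tcp_rot: [3.138, 0.0, 1.901]
force: [0.4, -0.4, 5.0]
opening: 0.0215
grasp_force: 46.5
{'time': np.float64(16.175), 'joints': array([ 0.0987,  0.3163, -0.6617,  1.7718,  0.2146,  1.1229, -0.3021]), 'tcp_pos': array([0.5248, 0.2006, 0.2215]), 'tcp_rot': array([3.1382, 0.0001, 1.9006]), 'force': array([ 0.4119, -0.4256,  5.0052]), 'torque': array([-0.0734, -0.2649,  0.0732]), 'grasp_force': np.float64(46.4908), 'opening': np.float64(0.0215)}
time: 16.55
tcp_pos: [0.525, 0.2006, 0.2214]
tcp_rot: [3.138, -0.0, 1.801]
force: [1.0, -1.1, 5.7]
opening: 0.0219
grasp_force: 46.5
{'time': np.float64(16.55), 'joints': array([ 0.0849,  0.3134, -0.6439,  1.7722,  0.2081,  1.1206, -0.3959]), 'tcp_pos': array([0.525 , 0.2006, 0.2214]), 'tcp_rot': array([ 3.1378, -0.0002,  1.801 ]), 'force': array([ 1.0458, -1.0902,  5.6663]), 'torque': array([-0.0678, -0.4619, -0.0108]), 'grasp_force': np.float64(46.5062), 'opening': np.float64(0.0219)}
```

```bash
cat > av.py <<'E'
from h import *
np.set_printoptions(precision=4,suppress=True)
r=[]
for _ in range(5):
    arm.camera('scene'); s=arm.read_state(); r.append(np.r_[s['force'],s['torque'],s['tcp_pos'],s['tcp_rot'][2]])
print('avg F',np.mean(r,0)[:3],'T',np.mean(r,0)[3:6],'pos',np.mean(r,0)[6:])
E
python3 -m creep '[[[0,0,0.1],[0,0,0.0004],0],[[0,0,0.1],[0,0,0.0003],0],[[0,0,0.1],[0,0,0.0003],0],[[0,0,0],[0,0,0],0]]';  python3 av.py; python3 -m creep '[[[0,0,0.08],[0,0,0.0003],0],[[0,0,0],[0,0,0],0]]';  python3 av.py
```

```text
time: 17.05
tcp_pos: [0.5252, 0.2005, 0.2211]
tcp_rot: [3.137, -0.001, 1.651]
force: [2.1, -0.2, 5.1]
opening: 0.0215
grasp_force: 46.5
avg F [2.074  0.0065 5.2511] T [-0.0412 -0.7891  0.0474] pos [0.5252 0.2005 0.2211 1.6517]
time: 17.55
tcp_pos: [0.5253, 0.2005, 0.2211]
tcp_rot: [3.137, -0.001, 1.611]
force: [2.1, 0.8, 5.8]
opening: 0.0215
grasp_force: 46.5
avg F [ 2.3463 -0.1743  4.5404] T [-0.0499 -0.8049  0.0235] pos [0.5253 0.2005 0.2211 1.6117]
```

```bash
python3 -m creep '[[[0,0,0.06],[0,0.002,0.0003],0],[[0,0,0],[0,0,0],0]]';  python3 av.py; python3 -m creep '[[[0,0,0.06],[0,0.001,0.0003],0],[[0,0,0],[0,0,0],0]]';  python3 av.py
```

```text
time: 18.05
tcp_pos: [0.5255, 0.2005, 0.221]
tcp_rot: [3.138, -0.001, 1.581]
force: [2.0, -0.8, 5.1]
opening: 0.021
grasp_force: 46.5
avg F [1.7667 0.071  5.9156] T [-0.1179 -0.6443  0.0351] pos [0.5255 0.2005 0.221  1.5817]
time: 18.55
tcp_pos: [0.5257, 0.2005, 0.2209]
tcp_rot: [3.138, -0.001, 1.552]
force: [0.8, 0.0, 5.9]
opening: 0.0214
grasp_force: 46.6
avg F [ 1.5636 -0.2181  6.4459] T [-0.1139 -0.5771  0.0248] pos [0.5257 0.2005 0.2209 1.5517]
```

```bash
python3 -m creep '[[[0,0,0.08],[0,0.001,0.0002],0],[[0,0,0],[0,0,0],0]]';  python3 av.py; python3 -m creep '[[[0,0,0.08],[0,0.001,0.0002],0],[[0,0,0],[0,0,0],0]]';  python3 av.py; python3 -m creep '[[[0,0,0.08],[0,0,0.0002],0],[[0,0,0],[0,0,0],0]]';  python3 av.py
```

```text
time: 19.05
tcp_pos: [0.5259, 0.2004, 0.2209]
tcp_rot: [3.138, -0.001, 1.511]
force: [2.0, -0.9, 6.1]
opening: 0.0214
grasp_force: 46.6
avg F [ 1.4411 -0.348   5.8144] T [-0.1233 -0.524   0.0542] pos [0.5258 0.2004 0.2208 1.5117]
time: 19.55
tcp_pos: [0.526, 0.2004, 0.2208]
tcp_rot: [3.139, -0.001, 1.471]
force: [1.6, -0.7, 5.8]
opening: 0.0217
grasp_force: 46.6
avg F [ 1.3847 -0.504   6.283 ] T [-0.1526 -0.4791  0.0154] pos [0.526  0.2004 0.2208 1.4717]
time: 20.05
tcp_pos: [0.5261, 0.2004, 0.2207]
tcp_rot: [3.138, -0.001, 1.432]
force: [1.0, -0.7, 6.3]
opening: 0.0218
grasp_force: 46.5
avg F [ 1.5035 -0.5305  5.6443] T [-0.159  -0.5149  0.0369] pos [0.5261 0.2003 0.2207 1.4317]
```

```bash
python3 -m creep '[[[0,0,0.08],[0,0.001,0.0002],0],[[0,0,0],[0,0,0],0]]';  python3 av.py; python3 -m creep '[[[0,0,0.08],[0,0.001,0.0003],0],[[0,0,0],[0,0,0],0]]';  python3 av.py; python3 -m creep '[[[0,0,0.08],[0,0,0.0003],0],[[0,0,0],[0,0,0],0]]';  python3 av.py
```

```text
time: 20.55
tcp_pos: [0.5262, 0.2003, 0.2207]
tcp_rot: [3.139, -0.001, 1.391]
force: [0.8, -0.6, 6.5]
opening: 0.0217
grasp_force: 46.6
avg F [ 0.9234 -0.5852  6.5128] T [-0.1883 -0.4735  0.025 ] pos [0.5262 0.2003 0.2207 1.3917]
time: 21.05
tcp_pos: [0.5264, 0.2002, 0.2206]
tcp_rot: [3.139, -0.001, 1.351]
force: [0.8, -0.2, 6.1]
opening: 0.0214
grasp_force: 46.6
avg F [ 1.5085 -0.4579  7.0059] T [-0.1917 -0.3936  0.0111] pos [0.5264 0.2002 0.2206 1.3517]
time: 21.55
tcp_pos: [0.5264, 0.2002, 0.2205]
tcp_rot: [3.139, -0.001, 1.312]
force: [1.0, -0.4, 7.7]
opening: 0.0217
grasp_force: 46.6
avg F [ 1.0483 -0.6227  6.5491] T [-0.1981 -0.392   0.063 ] pos [0.5265 0.2002 0.2206 1.3117]
```

```bash
python3 -m creep '[[[0,0,0.06],[0,0,0.0001],0],[[0,0,0],[0,0,0],0]]';  python3 av.py; python3 -m creep '[[[0,0,0.06],[0,0.001,0.0001],0],[[0,0,0],[0,0,0],0]]';  python3 av.py; python3 -m creep '[[[0,0,0.06],[0,0,0.0002],0],[[0,0,0],[0,0,0],0]]';  python3 av.py
```

```text
time: 22.05
tcp_pos: [0.5265, 0.2002, 0.2206]
tcp_rot: [3.139, -0.001, 1.282]
force: [2.0, -0.5, 6.7]
opening: 0.0215
grasp_force: 46.6
avg F [ 1.2203 -0.8774  6.2301] T [-0.2368 -0.4201  0.0723] pos [0.5265 0.2002 0.2206 1.2818]
time: 22.55
tcp_pos: [0.5267, 0.2001, 0.2205]
tcp_rot: [3.139, -0.001, 1.252]
force: [0.9, -1.1, 6.5]
opening: 0.0215
grasp_force: 46.7
avg F [ 1.223  -0.7725  7.233 ] T [-0.2373 -0.3751  0.0959] pos [0.5266 0.2001 0.2205 1.2519]
time: 23.05
tcp_pos: [0.5267, 0.2, 0.2205]
tcp_rot: [3.139, -0.001, 1.222]
force: [0.5, -1.0, 6.2]
opening: 0.0219
grasp_force: 46.6
avg F [ 0.9092 -0.607   7.3409] T [-0.2682 -0.3994  0.1132] pos [0.5267 0.2001 0.2205 1.222 ]
```

```bash
python3 -m creep '[[[0,0,0],[0,0,-0.0008],0],[[0,0,0],[0,0,0],0]]';  python3 av.py; python3 -m creep '[[[0,0,0.03],[0,0,0],0],[[0,0,0],[0,0,0],0]]';  python3 av.py
```

```text
time: 23.55
tcp_pos: [0.5267, 0.2, 0.2206]
tcp_rot: [3.139, -0.001, 1.222]
force: [0.8, -0.5, 5.6]
opening: 0.0215
grasp_force: 46.6
avg F [ 1.6923 -0.3969  6.3308] T [-0.2293 -0.481   0.1122] pos [0.5267 0.2    0.2206 1.222 ]
time: 24.05
tcp_pos: [0.5267, 0.2, 0.2206]
tcp_rot: [3.139, -0.001, 1.207]
force: [0.8, -0.8, 5.8]
opening: 0.0214
grasp_force: 46.6
avg F [ 1.7475 -0.5045  6.1402] T [-0.2661 -0.4668  0.1344] pos [0.5267 0.2    0.2206 1.207 ]
```

```bash
python3 -m creep '[[[0,0,-0.1],[0,0,-0.0005],0],[[0,0,-0.1],[0,0,-0.0005],0],[[0,0,0],[0,0,0],0]]';  python3 av.py; python3 -m creep '[[[0,0,0],[0,0,-0.004],0],[[0,0,0],[0,0,-0.01],0],[[0,0,0],[0,0,-0.03],0],[[0,0,0],[0,0,-0.08],0],[[0,0,0],[0,0,-0.1],0],[[0,0,0],[0,0,-0.04],0],[[0,0,0],[0,0,0],0]]'; python3 st.py .549 -.208 .285 .55
```

```text
time: 24.68
tcp_pos: [0.5265, 0.2001, 0.2206]
tcp_rot: [3.139, -0.001, 1.307]
force: [1.5, 0.4, 5.1]
opening: 0.0216
grasp_force: 46.5
avg F [ 0.9402 -0.575   5.1359] T [-0.1089 -0.4629  0.042 ] pos [0.5265 0.2001 0.2206 1.3067]
time: 25.8
tcp_pos: [0.525, 0.2002, 0.2861]
tcp_rot: [-3.141, 0.0, 1.305]
force: [0.4, -0.1, -1.6]
opening: 0.0213
grasp_force: 45.7
{'time': np.float64(25.8), 'joints': array([ 0.0307,  0.2493, -0.5663,  1.6869,  0.1399,  1.2467, -0.8321]), 'tcp_pos': array([0.525 , 0.2002, 0.2861]), 'tcp_rot': array([-3.141 ,  0.0003,  1.3052]), 'force': array([ 0.3994, -0.1347, -1.6146]), 'torque': array([ 0.0096, -0.0304,  0.0199]), 'grasp_force': np.float64(45.6633), 'opening': np.float64(0.0213)}
need tool frac [-1.5504  0.5212  0.0045]
turn frac tool z 1.51036530961261
```

```bash
python3 -m creep '[[[0,0,0],[-0.08,0.027,0],0],[[0,0,0],[-0.16,0.054,0],0],[[0,0,0],[-0.2,0.067,0],0],[[0,0,0],[-0.2,0.067,0],0],[[0,0,0],[-0.2,0.067,0],0],[[0,0,0],[-0.2,0.067,0],0],[[0,0,0],[-0.2,0.067,0],0],[[0,0,0],[-0.16,0.054,0],0]]'; python3 -m creep '[[[0,0,0],[-0.1,0.034,0],0],[[0,0,0.2],[-0.05,0.017,0],0],[[0,0,0.35],[0,0,0],0],[[0,0,0.35],[0,0,0],0],[[0,0,0.35],[0,0,0],0],[[0,0,0.26],[0,0,0],0],[[0,0,0],[0,0,0],0],[[0,0,0],[0,0,0],0]]'; python3 st.py .549 -.208 .235 .55
```

```text
time: 26.8
tcp_pos: [0.5456, -0.1708, 0.2844]
tcp_rot: [-3.138, 0.0, 1.303]
force: [0.6, 0.3, -1.0]
opening: 0.0218
grasp_force: 45.7
time: 27.8
tcp_pos: [0.5489, -0.2078, 0.2852]
tcp_rot: [-3.14, 0.001, 0.552]
force: [-0.5, 0.8, -1.2]
opening: 0.0215
grasp_force: 45.6
{'time': np.float64(27.8), 'joints': array([ 0.4622,  0.2669, -0.2136,  1.637 ,  0.0588,  1.2457, -0.7819]), 'tcp_pos': array([ 0.5489, -0.2078,  0.2852]), 'tcp_rot': array([-3.1402,  0.001 ,  0.5519]), 'force': array([-0.4708,  0.7822, -1.2445]), 'torque': array([-0.0335, -0.0108, -0.0398]), 'grasp_force': np.float64(45.5813), 'opening': np.float64(0.0215)}
need tool frac [0.     0.0011 0.2007]
turn frac tool z 0.0037322415082345906
```

Check the shaft against the hole (scene camera) before lowering.

```bash
python3 - <<'E'
from h import *
np.set_printoptions(precision=4,suppress=True)
c=arm.camera('scene'); P=cloud(c); x,y,z=P[...,0],P[...,1],P[...,2]
for lo,hi in ((.15,.18),(.18,.215)):
    m=(z>lo)&(z<hi)&(np.hypot(x-.547,y+.21)<.02); print(m.sum(),P[m].mean(0)+[-.003,-.0005,0])
m=(z>.082)&(z<.094)&(np.hypot(x-.547,y+.21)<.07); print(cv2.minAreaRect(P[m][:,:2].astype(np.float32)*1000))
print([r['centre'] for r in arm.pinpoint('spice_jar','scene')])
E
python3 -m creep '[[[0,0,0],[0,0.001,0.1],0],[[0,0,0],[0,0,0.08],0],[[0,0,0],[0,0,0.03],0],[[0,0,0],[0,0,0],0]]'
```

```text
76 [ 0.5447 -0.2098  0.1659]
93 [ 0.545  -0.21    0.1975]
((544.8763427734375, -210.3980712890625), (91.63772583007812, 95.31291198730469), 82.73161315917969)
[[321.9, 315.6]]
time: 28.4
tcp_pos: [0.5494, -0.2083, 0.2333]
tcp_rot: [-3.141, 0.0, 0.55]
force: [0.5, -0.5, -0.7]
opening: 0.0216
grasp_force: 45.7
```

```bash
python3 -m creep '[[[0,0,0],[0,0,0.05],0],[[0,0,0],[0,0,0.08],0],[[0,0,0],[0,0,0.08],0],[[0,0,0],[0,0,0.06],0],[[0,0,0],[0,0,0.03],0],[[0,0,0],[0,0,0.02],0],[[0,0,0],[0,0,0],0]]';python3 av.py; python3 -m creep '[[[0,0,0],[0,0,0.006],0],[[0,0,0],[0,0,0.003],0],[[0,0,0],[0,0,0],0]]'
```

```text
time: 29.28
tcp_pos: [0.5496, -0.2084, 0.1536]
tcp_rot: [3.141, -0.0, 0.55]
force: [-0.7, 0.1, -0.9]
opening: 0.0216
grasp_force: 45.7
avg F [ 0.0074  0.08   -1.1707] T [-0.0029  0.0015 -0.0251] pos [ 0.5499 -0.2084  0.154   0.5498]
time: 29.9
tcp_pos: [0.5494, -0.2083, 0.1511]
tcp_rot: [-3.142, 0.0, 0.55]
force: [-0.1, 0.5, -0.5]
opening: 0.0217
grasp_force: 45.7
```

```bash
python3 -m creep '[[[0,0,0],[0,0,0.004],0],[[0,0,0],[0,0,0.002],0],[[0,0,0],[0,0,0],0]]'; python3 -m creep '[[[0,0,0],[0,0,0.002],0],[[0,0,0],[0,0,0],0]]'
```

```text
time: 30.28
tcp_pos: [0.5495, -0.2083, 0.1497]
tcp_rot: [3.142, 0.0, 0.55]
force: [-0.2, 0.3, -1.9]
opening: 0.0215
grasp_force: 45.7
time: 30.52
tcp_pos: [0.5495, -0.2083, 0.1492]
tcp_rot: [3.142, 0.0, 0.55]
force: [-0.2, -0.3, -1.0]
opening: 0.0218
grasp_force: 45.7
```

```bash
python3 -m creep '[[[0,0,0],[0,0,0.002],0],[[0,0,0],[0,0,0],0]]'; python3 -m creep '[[[0,0,0],[0,0,0.002],0],[[0,0,0],[0,0,0],0]]'
```

```text
time: 30.78
tcp_pos: [0.5496, -0.2083, 0.149]
tcp_rot: [3.141, -0.0, 0.55]
force: [-1.4, 0.3, 0.7]
opening: 0.0213
grasp_force: 45.9
time: 31.02
tcp_pos: [0.5496, -0.2083, 0.149]
tcp_rot: [3.141, -0.0, 0.55]
force: [-2.5, 0.8, 5.4]
opening: 0.0213
grasp_force: 46.5
```

```bash
python3 -m creep '[[[0,0,0],[0,0,-0.001],0.35],[[0,0,0],[0,0,0],0.5],[[0,0,0],[0,0,0],0.7],[[0,0,0],[0,0,0],1],[[0,0,0],[0,0,0],1],[[0,0,0],[0,0,0],1],[[0,0,0],[0,0,0],1],[[0,0,0],[0,0,0],1]]'; python3 -m creep '[[[0,0,0],[0,0,-0.04],1],[[0,0,0],[0,0,-0.1],1],[[0,0,0],[0,0,-0.16],1],[[0,0,0],[0,0,-0.16],1],[[0,0,0],[-0.15,0,-0.1],1],[[0,0,0],[-0.2,0,0],1],[[0,0,0],[-0.2,0,0],1],[[0,0,0],[-0.1,0,0],1]]'; python3 -m creep '[[[0,0,0],[0,0,0],1],[[0,0,0],[0,0,0],1]]'
python3 - <<'E'
from h import *
np.set_printoptions(precision=4,suppress=True)
c=arm.camera('scene'); P=cloud(c); x,y,z=P[...,0],P[...,1],P[...,2]
for lo,hi in ((.1,.12),(.12,.14),(.14,.16),(.16,.19)):
    m=(z>lo)&(z<hi)&(np.hypot(x-.547,y+.21)<.03); print(m.sum(),P[m].mean(0),P[m].max(0))
m=(z>.0785)&(z<.083)&(np.hypot(x-.525,y-.197)<.02); print('head',m.sum(),P[m].mean(0),P[m].max(0))
save('f.png',c['pixels'])
E
```

```text
time: 32.02
tcp_pos: [0.5495, -0.2083, 0.1485]
tcp_rot: [3.141, 0.0, 0.55]
force: [-0.1, -0.3, -0.4]
opening: 0.0853
grasp_force: 0.0
time: 33.02
tcp_pos: [0.4084, -0.2951, 0.2895]
tcp_rot: [3.14, 0.0, 0.546]
force: [0.6, 0.2, -0.7]
opening: 0.0855
grasp_force: 0.0
time: 33.28
tcp_pos: [0.4122, -0.2924, 0.2891]
tcp_rot: [3.141, -0.001, 0.551]
force: [-0.0, 0.8, -0.2]
opening: 0.0855
grasp_force: 0.0
165 [ 0.5582 -0.2081  0.1099] [ 0.5664 -0.1951  0.1199]
169 [ 0.5579 -0.2083  0.1301] [ 0.5655 -0.1952  0.1399]
176 [ 0.5581 -0.2081  0.1502] [ 0.5653 -0.1952  0.1599]
271 [ 0.5534 -0.2096  0.1719] [ 0.5658 -0.1949  0.1784]
head 21 [0.5266 0.196  0.0792] [0.533  0.2045 0.0802]
```

View pics/f.png

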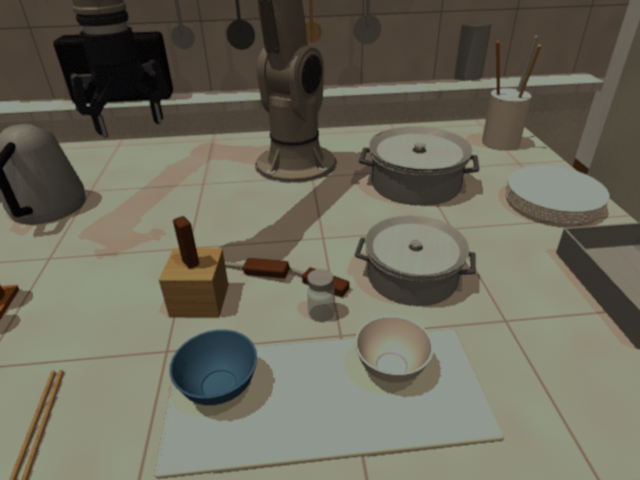

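The driver stands upright in the block again (187,243), top at 0.178 m as before. The jar (321,295) and both bowls look unmoved, the screw head has sunk, and the arm is clear.

```bash
python3 -c "
from workcell import arm
print(arm.hand_in())"
```

```text
the job is handed in; nothing more can be done
None
```

I turned the screw clockwise to its stop, stood the screwdriver upright back in its block and let go of it, and handed the job in at about 33 s of the 72 s; no verdict came back.

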